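# Tug the sample case's lid, free its catch if caught, and hold the lid open

### The job

Before touching the red latch knob, tug the blue lid of the sample case lightly upward by its steel pull bar until it either stops or plainly rises, to learn whether its catch holds it. If it is caught, let the lid down again and slide the red knob all the way along its slot, away from the pull bar. Then raise the lid by its bar to about 60 degrees and finish while holding it there with the gripper, leaving the dropper bottle, the clear bottle and the milky beaker alone.

Things in the scene. Friction and masses are not known exactly. Their poses are not given: they have to be found in the camera images.
- case: grey sample case fixed on the worktop, 120 (own x) x 240 (own y) x 85 mm high, origin under its centre. Own x points from the front (bar and latch side) to the hinge side, own y to the left seen from the front. Lid hinge line along own y at own x = +60, z = 86 mm. A black latch housing stands out 50 mm from the left half of the front (own y -14 to +118 mm), top at z = 70 mm.
- lid (a joint): lid angle in rad: 0 shut, grows as it opens, stop at 1.4. Blue lid of 0.5 kg, 10 mm thick; it falls shut when let go. A hidden bolt, moved by the red knob, may or may not reach over a hidden keeper on the lid. When caught the lid lifts only about 0.04 rad (7 mm at the bar), then stops hard; when free it goes on rising.
- lid_bar (a point): middle of the lid's steel pull bar: round, 12 mm thick, along the case's own y, 80 mm between its end arms (at own y -100 and -20 mm), 52 mm in front of the front face, 172 mm from the hinge line, 92 mm above the worktop when shut. It moves on an arc about the hinge line as the lid opens (up, then away from the robot), and can turn between the pads.
- latch_knob (a point): centre of the top of the red latch knob: upright, 16 mm thick, red from 78 to 111 mm above the worktop, 34 mm in front of the front face. Slides along the case's own y from +62 (bolt in) to +102 mm (bolt out, always free), 2 N friction, stays where left, stiffer while the lid is pulled up. Bolt and keeper are set differently each time: its place does not tell if the lid is caught.
- dropper_bottle: amber dropper bottle with a black top, 38 mm across, 108 mm high, origin under its centre; bystander
- clear_bottle: clear small bottle, 56 mm across, 112 mm high, origin under its centre; bystander
- beaker_milky: beaker with a milky content, 89 mm across, 108 mm high, origin under its centre; bystander
- retort_stand: steel retort stand fixed on the worktop, always in the same place, to keep clear of: thin rod upright at world x 0.448, y -0.212 m, 500 mm high, with a boss 395 mm up (wing screws to 40 mm from the rod) and an arm from there, level, to about x 0.59, y -0.44 m. Origin on the worktop under the middle of the whole stand; base plate 150 x 95 mm.

How it is judged:
On the way:
1. the lid is tugged up (over 0.02 rad) while the latch knob is still where it was found (within 4 mm) (value of joint lid above 0.02 rad and distance of latch_knob from where it was at the start of the episode below 0.004 m), for 0.1 s.
At the end, for the whole second after the job is handed in: the lid stands still between 0.8 and 1.3 rad (about 46 to 74 degrees) and the fingers still carry it (contact force over 0.5 N) (value of joint lid between 0.8 and 1.3 rad and velocity of joint lid between -0.1 and 0.1 rad/s and contact force between the fingers and lid above 0.5 N); the arm keeps its last pose, push and grip.
It fails at once if the dropper bottle is moved over 30 mm or tipped over 0.3 rad (distance of dropper_bottle from where it was at the start of the episode above 0.03 m or angle between dropper_bottle's own z axis and vertical above 0.3 rad).
It fails at once if the clear bottle is moved over 30 mm or tipped over 0.3 rad (distance of clear_bottle from where it was at the start of the episode above 0.03 m or angle between clear_bottle's own z axis and vertical above 0.3 rad).
It fails at once if the milky beaker is moved over 30 mm or tipped over 0.3 rad (distance of beaker_milky from where it was at the start of the episode above 0.03 m or angle between beaker_milky's own z axis and vertical above 0.3 rad).
It also fails if it takes over 54 s, if anything falls off the work surface, if the arm or the gripper's body presses on something with over 40 N, if the wrist force passes 120 N, or if a joint passes its speed limit or range.

### The arm

A 6-joint arm with a two-finger parallel gripper is mounted at the origin on a cart in front of the work surface, level with it; the furniture and walls round the work are solid. World frame = base frame: x ahead of the robot, y to its left, z up, the work surface at z = 0. Lengths are in m, angles in rad, forces in N, time in s.
With the tool pointing down it reaches from about 0.375 to 0.975 m from the base axis. Payload 3.8 kg.
Tool frame: the origin (TCP) lies midway between the tips of the shut fingers; the grasp point (between the pads) lies 19 mm behind it; z points along the fingers, y is the line along which they close (so a half turn about z gives the same grasp; the last joint's range is limited). The gripper opens to 85 mm and grips with 20 to 120 N. Pads are 22 mm wide; open, the fingers measure 114 mm over their backs; the gripper's body (76 mm by 85 mm) begins 54 mm behind the grasp point. The pads swing forward as they close: fully open they stand 13 mm farther back than shut.
Start: joints at [-0.037, 0.264, 1.604, -0, 1.274, -0.037], TCP at [0.675, -0, 0.231] pointing down, gripper open.
Joint ranges: [-2.63, 2.63], [-0.94, 2.18], [0.31, 2.57], [-1.31, 4.45], [0, 2.66], [-2.55, 2.55]. Speed limits (rad/s): [2.57, 2.57, 3.14, 3.14, 3.14, 3.14].

### API

Orientations are given as a rotation vector (axis times angle).
In Python, from workcell import status, read_camera, workorder, masks_of gives the robot as it stands.
- The arm moves only by the tool drive_tool, never from a script. Its argument "rows" is a list of rows, each a list of 7 numbers: the turn, a rotation vector about the tool's x, y, z in degrees, then the shift along the tool's x, y, z in m, then the opening, from 0 (shut) to 1 (fully open). In form: [[ax, ay, az, tx, ty, tz, claw], ...]. A call has 1 to 8 rows; each row shifts and turns the commanded pose from where the row before left it, along the tool's axes as they then stand; what a row does not reach is not made up. A row lasts 1/12 s, in which the tool goes at most 41.7 mm and 7.16 degrees, less where a joint would pass 70% of its speed; a pose out of reach is approached as far as the arm can. A call is refused whole if a number of a shift passes 0.0417 or a number of a turn 7.16, either way. A call with a gripper value outside its range is refused whole. The fingers move at their own pace and stop on an object; "force" is the grip in N (left out, the last holds). Time passes only in rows, so rows that do not move let the fingers close. It gives the time, the measured TCP pose, the force, the opening and the grip force at its end, in the units of the state.
- status.read_state(): the state, without advancing time (a new reading comes with each control period).
- read_camera(name): name is "scene" or "side" or "wrist"; returns a dict with "color" (480x640x3 uint8, red, green, blue), "intrinsics" (3x3 intrinsics, pixels), "world_from_camera" (4x4, takes a point from camera to world coordinates); the wrist camera has in their place "mount" (4x4, takes a point from camera to tool coordinates, whose origin is the TCP and whose axes are the flange's). Camera axes: x right, y up, looking along -z (the intrinsics and any distortion apply to the point x, -y, -z); pixel columns grow to the right and rows downward; lengths in m; the calibration is good to about 2 mm. A picture is of the moment at which its call begins: read the wrist's pose just before it. There is no depth.
- workorder.finish_job(): hands the job in; it is judged then, once.
Trained networks look in a picture, given as the dict that the camera call returned (one of the last four; its "shot" number tells which), for a name from the list of things; names that differ only in an ending like _2 or _b are one class to them, and where a whole thing is asked for, a point or a joint stands for the part that bears it (a point fixed in the world has none). Each returns a list of dicts, best first, with "score" (0 to 1); they miss things now and then, are a little off and sometimes report something else, mostly with a low value. They report only what shows in the picture. A call takes as long as a camera call.
- masks_of(picture, name): "mask" (480x640 bool, what is visible of it) and "bbox" ([left, top, right, bottom] in pixels, round what is visible of it).
The state is a dict: "time": time; "q": joint angles; "joint_vel": joint speeds; "joint_torque": joint torques, N m; "tool_pos": TCP position; "tcp_rot": TCP orientation; "wrist_force": force on the tool from outside, world axes, zero at the start; "torque": the same for the moment, N m; "width": opening from 0.0 (shut) to 1.0 (fully open); "grip_force": force on a finger pad.
Only numpy, scipy, OpenCV 4.12 (cv2) and the standard library are available. Lean on these libraries where they do the work, as an engineer would, in place of code of your own. Each camera call takes 0.05 s, during which the arm holds its last target. There are 200 camera calls.

## Working session

There is one attempt and no reset: what is moved stays moved. The work goes in short steps, Python scripts to look and compute and a tool call to move; the robot and the scene stay as the last step left them, time stands still between calls to the robot, and variables do not carry over. Pictures are saved under pics/ and viewed, at most 10 in all, crops included, and the job is handed in when it is done.

Besides the shell and the picture viewer there is one more tool, called after ">>>" by a JSON object that holds its "fn" and its "kwargs", one argument or row to a line. drive_tool: Moves the arm, as the interface text tells. Its arguments: {"type":"object","properties":{"rows":{"type":"array"},"force":{"type":"number"}},"required":["rows"]}

```bash
mkdir -p pics; ls
cat > h.py <<'E'
import numpy as np, cv2
from scipy.spatial.transform import Rotation as R
from workcell import status, read_camera, workorder, masks_of
def cam(name):
    s=status.read_state(); p=read_camera(name)
    if name=="wrist":
        T=np.eye(4);T[:3,:3]=R.from_rotvec(s["tcp_rot"]).as_matrix();T[:3,3]=s["tool_pos"]
        W=T@np.array(p["mount"])
    else: W=np.array(p["world_from_camera"])
    return p,W
def at_z(p,W,u,v,z):
    K=np.array(p["intrinsics"]); d=np.linalg.inv(K)@[u,v,1]; d=W[:3,:3]@[d[0],-d[1],-d[2]]
    return W[:3,3]+d*(z-W[2,3])/d[2]
def proj(p,W,X):
    X=np.atleast_2d(X); c=(X-W[:3,3])@W[:3,:3]; K=np.array(p["intrinsics"])
    q=np.c_[c[:,0],-c[:,1],-c[:,2]]@K.T
    return q[:,:2]/q[:,2:]
def save(p,fn): cv2.imwrite(fn,p["color"][:,:,::-1])
E
python3 - <<'E'
from h import *
print(status.read_state())
for n in ["scene","side","wrist"]:
    p,W=cam(n); save(p,f"pics/{n}0.png"); print(n,W.round(3).tolist(),p.keys())
    for t in ["case","lid","lid_bar","latch_knob","dropper_bottle","clear_bottle","beaker_milky"]:
        m=masks_of(p,t)
        for d in m[:2]:
            ys,xs=np.nonzero(d["mask"]); print(" ",t,round(d["score"],2),d["bbox"],xs.mean().round(1),ys.mean().round(1))
E
```

```text
pics
{'time': 0.0, 'q': array([-3.68795403e-02,  2.64757341e-01,  1.60538653e+00, -1.05241072e-05,
        1.27367912e+00, -3.68648802e-02]), 'joint_vel': array([-0.00024689,  0.00046567,  0.00074308, -0.00161045,  0.00015156,
       -0.00234074]), 'joint_torque': array([ 6.10465631e-04, -5.15121067e+01, -3.67308676e+01, -4.07824507e-05,
        1.31324201e-02,  1.46811578e-05]), 'tool_pos': array([6.74269659e-01, 3.54065993e-05, 2.29952423e-01]), 'tcp_rot': array([-2.22030298, -2.2202773 ,  0.00239462]), 'wrist_force': array([1.01301894, 0.77047626, 0.913419  ]), 'torque': array([-0.01911725, -0.01424054, -0.00551507]), 'grip_force': 0.0, 'width': 1.0001159659630432}
scene [[-0.826, 0.408, -0.389, -0.009], [-0.563, -0.601, 0.567, 0.782], [-0.002, 0.688, 0.726, 1.073], [0.0, 0.0, 0.0, 1.0]] dict_keys(['color', 'intrinsics', 'world_from_camera', 'shot'])
  case 0.55 [238.5, 232.6, 335.6, 328.9] 284.3 281.3
  lid 0.6 [240.1, 234.4, 332.4, 309.3] 283.4 270.6
  lid_bar 0.56 [242.6, 232.0, 338.2, 309.9] 283.3 270.2
  dropper_bottle 0.72 [198.0, 351.1, 216.5, 378.3] 204.7 363.6
  clear_bottle 0.95 [165.8, 308.5, 194.3, 352.3] 179.7 330.0
  beaker_milky 0.69 [376.5, 136.8, 400.5, 180.8] 389.3 157.0
side [[-0.962, 0.174, -0.209, 0.225], [-0.272, -0.619, 0.737, 1.107], [-0.001, 0.766, 0.643, 1.055], [0.0, 0.0, 0.0, 1.0]] dict_keys(['color', 'intrinsics', 'world_from_camera', 'shot'])
  lid 0.76 [275.6, 243.8, 349.0, 303.3] 309.1 272.7
  dropper_bottle 0.84 [263.1, 348.8, 279.2, 378.5] 271.7 366.1
  clear_bottle 0.7 [222.4, 324.8, 247.2, 362.9] 235.1 345.2
  beaker_milky 0.56 [336.5, 154.0, 360.7, 188.8] 349.4 171.3
wrist [[1.0, -0.001, 0.0, 0.675], [0.0, 0.949, 0.316, 0.082], [-0.0, -0.316, 0.949, 0.375], [0.0, 0.0, 0.0, 1.0]] dict_keys(['color', 'intrinsics', 'mount', 'shot'])
  case 0.71 [0.0, 1.2, 255.6, 170.6] 132.9 78.1
  lid 0.74 [1.2, 2.3, 241.3, 170.6] 125.4 78.9
  lid_bar 0.65 [0.0, 0.0, 241.7, 171.4] 125.5 78.8
```

View pictures.

Run:
```python
import cv2
a=cv2.imread("pics/scene0.png")[120:400,140:440]; b=cv2.imread("pics/wrist0.png")
cv2.imwrite("pics/s1.png",cv2.resize(a,(800,600*280*800//(300*600)) if 0 else (640,597),interpolation=cv2.INTER_CUBIC))
```

```text
(no output)
```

View pics/s1.png

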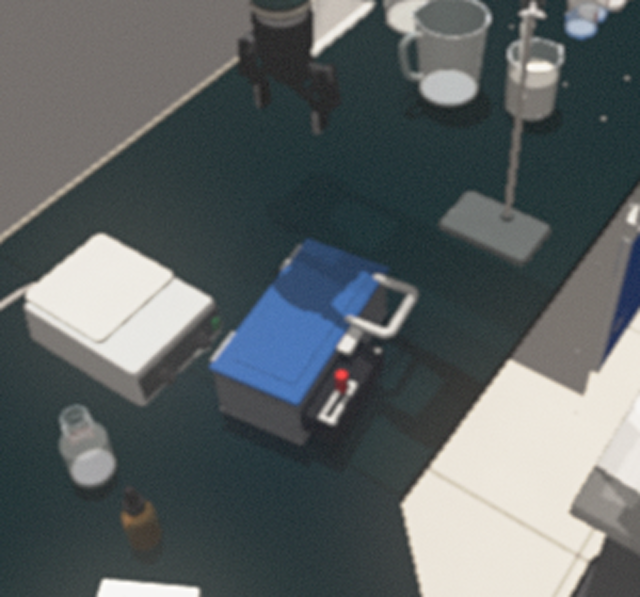

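View pics/wrist0.png

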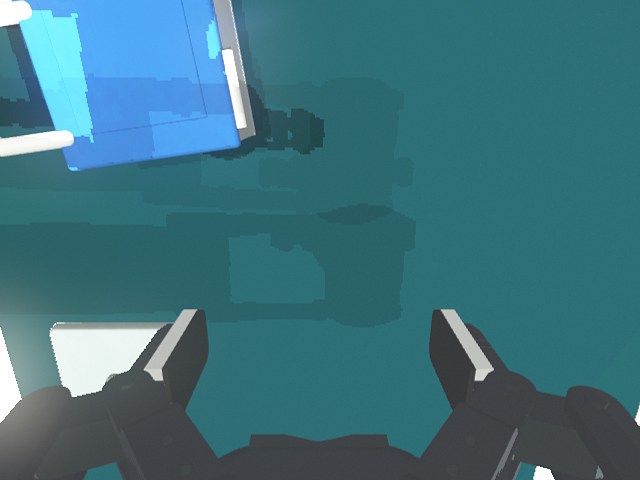

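Run:
```python
from h import *
from scipy.optimize import minimize
out={}
views=[]
for n in ["scene","side","wrist"]:
    p,W=cam(n); c=p["color"].astype(int); hsv=cv2.cvtColor(p["color"],cv2.COLOR_RGB2HSV)
    blue=((hsv[...,0]>97)&(hsv[...,0]<125)&(hsv[...,1]>140)&(hsv[...,2]>60))
    m=masks_of(p,"lid")
    mk=m[0]["mask"] if m else blue
    views.append((n,p,W,mk,blue))
    red=((c[...,0]>130)&(c[...,1]<70)&(c[...,2]<80)).astype(np.uint8)
    k,l,st,ce=cv2.connectedComponentsWithStats(red)
    for i in range(1,k):
        if st[i,4]>5: print(n,"red",st[i],ce[i].round(1),at_z(p,W,*ce[i],0.095).round(4))
    if n=="wrist":
        for uv in [(70,170),(241,147)]: print("corner",at_z(p,W,*uv,0.096).round(4))
    for t,h in [("dropper_bottle",.05),("clear_bottle",.05),("beaker_milky",.05)]:
        for d in masks_of(p,t)[:1]:
            b=d["bbox"]; print(n,t,at_z(p,W,(b[0]+b[2])/2,(b[1]+b[3])/2,.054).round(3))
def lidpts(x,y,a):
    P=np.array([[-60,-120],[60,-120],[60,120],[-60,120]])/1000
    Rm=np.array([[np.cos(a),-np.sin(a)],[np.sin(a),np.cos(a)]]); return np.c_[P@Rm.T+[x,y],np.full(4,.096)]
def cost(v,dbg=False):
    s=0
    for n,p,W,mk,blue in views:
        im=np.zeros((480,640),np.uint8); cv2.fillPoly(im,[np.round(proj(p,W,lidpts(*v))*16).astype(np.int32)],1,shift=4)
        im=im>0; t=blue
        iou=(im&t).sum()/(im|t).sum(); s+=1-iou
        if dbg: print(n,iou)
    return s
# clean blue: largest component
views=[(n,p,W,mk,(lambda b:(lambda r:r[1]==1+r[2][1:,4].argmax())(cv2.connectedComponentsWithStats(b.astype(np.uint8))))(blue)) for n,p,W,mk,blue in views]
best=None
for x0 in (.5,.55):
  for y0 in (.2,.26,.3):
    for a0 in (0,.2,.4):
      r=minimize(cost,[x0,y0,a0],method="Nelder-Mead",options=dict(initial_simplex=[[x0,y0,a0],[x0+.04,y0,a0],[x0,y0+.04,a0],[x0,y0,a0+.2]]))
      if best is None or r.fun<best.fun: best=r
print(best.x,best.fun); cost(best.x,True)
ims=[]
for n,p,W,mk,blue in views:
    im=p["color"][:,:,::-1].copy()
    cv2.polylines(im,[np.round(proj(p,W,lidpts(*best.x))*16).astype(np.int32)],True,(0,255,255),1,shift=4); im[blue&(np.indices(blue.shape).sum(0)%4==0)]=(255,0,255)
    if n!="wrist": u,v=proj(p,W,[[*best.x[:2],.09]])[0].astype(int); im=cv2.resize(im[v-60:v+60,u-80:u+80],(400,300),interpolation=cv2.INTER_CUBIC)
    else: im=cv2.resize(im,(400,300))
    ims.append(im)
cv2.imwrite("pics/fit.png",np.vstack([np.hstack(ims[:2]),np.hstack([ims[2],ims[2]*0])]))
```

```text
scene red [297 293   6   6  21] [299.6 295.4] [0.4446 0.2143 0.095 ]
scene dropper_bottle [0.529 0.477 0.054]
scene clear_bottle [0.648 0.448 0.054]
scene beaker_milky [ 0.557 -0.484  0.054]
side red [332 285   5   5  20] [334.2 286.8] [0.4395 0.2136 0.095 ]
side dropper_bottle [0.541 0.483 0.054]
side clear_bottle [0.648 0.455 0.054]
side beaker_milky [ 0.551 -0.476  0.054]
corner [0.4968 0.0376 0.096 ]
corner [0.6205 0.0539 0.096 ]
[0.54186597 0.16576592 0.157635  ] 1.560186875253396
scene 0.6588874680306905
side 0.0
wrist 0.7809256567159133
```

View pics/fit.png

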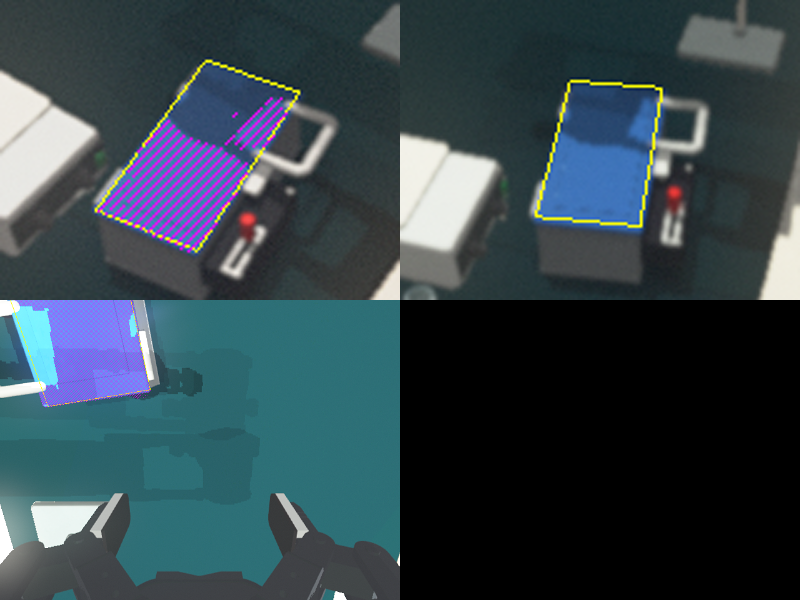

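The lid outline fits in the overlay, giving a case centre near (0.542, 0.166) and a yaw of about 8°. The knob is at about own y = +62, the bolt-in end. I'll hover above the bar.

>>> {"fn": "drive_tool", "kwargs": {
  "rows": [
    [0,0,0,0.013,-0.0335,0,0.5],
    [0,0,0,0.013,-0.0335,0,0.5],
    [0,0,0,0.013,-0.0335,0,0.5],
    [0,0,0,0.013,-0.0335,0,0.5],
    [0,0,0,0.013,-0.0335,0,0.5],
    [0,0,0,0.013,-0.0335,0,0.5],
    [0,0,0,0.013,-0.0335,0,0.5],
    [0,0,-4.1,0,0,0,0.5]
  ],
  "force": 40
}}

```text
time: 2.62
tool_pos: [0.4346, 0.0924, 0.2304]
tcp_rot: [-2.135, -2.299, 0.003]
wrist_force: [-1.1, 0.1, -0.0]
width: 0.5
grip_force: 0.0
```

>>> {"fn": "drive_tool", "kwargs": {
  "rows": [
    [0,0,-4.1,0,0,0,0.5],
    [0,0,0,0,0,0,0.5],
    [0,0,0,0,0,0,0.5],
    [0,0,0,0,0,0,0.5]
  ]
}}

```text
time: 2.95
tool_pos: [0.4408, 0.091, 0.2315]
tcp_rot: [2.059, 2.372, 0.0]
wrist_force: [0.3, 0.1, 0.5]
width: 0.499
grip_force: 0.0
```

Run:
```python
from h import *
s=status.read_state(); print(s["time"],s["tool_pos"],s["tcp_rot"],s["width"],s["wrist_force"])
p,W=cam("wrist"); save(p,"pics/w1.png")
c=p["color"].astype(int)
red=((c[...,0]>130)&(c[...,1]<70)&(c[...,2]<80)).astype(np.uint8)
k,l,st,ce=cv2.connectedComponentsWithStats(red)
for i in range(1,k):
    if st[i,4]>20: print(st[i],ce[i],at_z(p,W,*ce[i],.111))
def own(P,x=.542,y=.1655,a=.145):
    P=np.array(P,float); return np.c_[P[:,0]*np.cos(a)-P[:,1]*np.sin(a)+x,P[:,0]*np.sin(a)+P[:,1]*np.cos(a)+y,P[:,2]]
im=p["color"][:,:,::-1].copy()
for L in ([[-.112,-.1,.098],[-.112,-.02,.098]],[[-.06,-.12,.096],[-.06,.12,.096]],[[-.06,-.12,.096],[.06,-.12,.096]]):
    q=proj(p,W,own(L)).round().astype(int); print(q.tolist()); cv2.line(im,tuple(map(int,q[0])),tuple(map(int,q[1])),(0,255,255),1)
q=proj(p,W,own([[-.094,.062,.111]]))[0]; cv2.circle(im,tuple(map(int,q)),5,(0,255,0),1)
cv2.imwrite("pics/w1o.png",im)
```

```text
2.95 [0.44078794 0.09096401 0.23145851] [2.05911489e+00 2.37247817e+00 3.55841725e-04] 0.49873050883669134 [0.3244231  0.11568854 0.48070352]
[333   6  23  28 409] [343.7603912   18.94621027] [0.43754528 0.22312329 0.111     ]
[[317, 272], [317, 168]]
[[382, 294], [402, -65]]
[[382, 294], [533, 293]]
```

View pics/w1o.png

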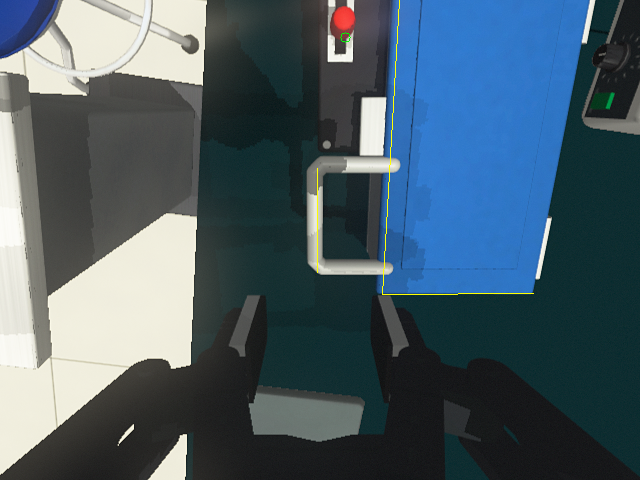

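The picture shows the bar at u≈314, v 165–268, about 3 px left of and above my model. The knob top is at about (344, 18). I'll shift by 2–3 mm and descend over the bar.

>>> {"fn": "drive_tool", "kwargs": {
  "rows": [
    [0,0,0,0.002,-0.0025,0.02,0.5],
    [0,0,0,0,0,0.03,0.5],
    [0,0,0,0,0,0.03,0.5],
    [0,0,0,0,0,0.03,0.5],
    [0,0,0,0,0,0.025,0.5],
    [0,0,0,0,0,0.015,0.5],
    [0,0,0,0,0,0.009,0.5],
    [0,0,0,0,0,0,0.5]
  ]
}}

```text
time: 3.67
tool_pos: [0.4361, 0.0922, 0.07]
tcp_rot: [-2.056, -2.371, 0.006]
wrist_force: [0.1, -0.0, 1.0]
width: 0.499
grip_force: 0.0
```

>>> {"fn": "drive_tool", "kwargs": {
  "rows": [
    [0,0,0,0,0,0,0.5],
    [0,0,0,0,0,0,0.3],
    [0,0,0,0,0,0,0.0],
    [0,0,0,0,0,0,0.0],
    [0,0,0,0,0,0,0.0],
    [0,0,0,0,0,0,0.0],
    [0,0,0,0,0,0,0.0],
    [0,0,0,0,0,0,0.0]
  ],
  "force": 40
}}

```text
time: 4.33
tool_pos: [0.4376, 0.0926, 0.0738]
tcp_rot: [-2.057, -2.374, 0.001]
wrist_force: [-3.9, -1.5, 6.3]
width: 0.126
grip_force: 39.0
```

Gripped at an opening of 0.126, which matches the 12 mm bar. Now a light tug upward.

>>> {"fn": "drive_tool", "kwargs": {
  "rows": [
    [0,0,0,0,0,-0.0015,0.0],
    [0,0,0,0,0,-0.0015,0.0],
    [0,0,0,0,0,-0.0015,0.0],
    [0,0,0,0,0,0,0.0]
  ]
}}

```text
time: 4.67
tool_pos: [0.4376, 0.0926, 0.077]
tcp_rot: [-2.057, -2.374, 0.0]
wrist_force: [-0.7, 0.2, -3.4]
width: 0.123
grip_force: 39.0
```

>>> {"fn": "drive_tool", "kwargs": {
  "rows": [
    [0,0,0,0,0,-0.0015,0.0],
    [0,0,0,0,0,0,0.0],
    [0,0,0,0,0,0,0.0]
  ]
}}

```text
time: 4.92
tool_pos: [0.4377, 0.0926, 0.0782]
tcp_rot: [-2.057, -2.375, 0.0]
wrist_force: [0.8, -0.1, -3.6]
width: 0.125
grip_force: 39.0
```

>>> {"fn": "drive_tool", "kwargs": {
  "rows": [
    [0,0,0,0,0,-0.0015,0.0],
    [0,0,0,0,0,0,0.0],
    [0,0,0,0,0,0,0.0]
  ]
}}

```text
time: 5.17
tool_pos: [0.4378, 0.0926, 0.0798]
tcp_rot: [2.057, 2.375, 0.0]
wrist_force: [0.3, -0.7, -2.6]
width: 0.126
grip_force: 39.1
```

>>> {"fn": "drive_tool", "kwargs": {
  "rows": [
    [0,0,0,0,0,-0.0015,0.0],
    [0,0,0,0,0,0,0.0],
    [0,0,0,0,0,0,0.0]
  ]
}}

```text
time: 5.42
tool_pos: [0.4379, 0.0926, 0.0811]
tcp_rot: [2.057, 2.374, 0.0]
wrist_force: [2.2, -0.2, -7.4]
width: 0.123
grip_force: 39.1
```

>>> {"fn": "drive_tool", "kwargs": {
  "rows": [
    [0,0,0,0,0,-0.0015,0.0],
    [0,0,0,0,0,0,0.0],
    [0,0,0,0,0,0,0.0]
  ]
}}

```text
time: 5.67
tool_pos: [0.438, 0.0926, 0.0822]
tcp_rot: [2.057, 2.374, 0.001]
wrist_force: [3.9, 0.9, -12.7]
width: 0.125
grip_force: 39.1
```

>>> {"fn": "drive_tool", "kwargs": {
  "rows": [
    [0,0,0,0,0,-0.0015,0.0],
    [0,0,0,0,0,0,0.0],
    [0,0,0,0,0,0,0.0]
  ]
}}

```text
time: 5.92
tool_pos: [0.438, 0.0926, 0.0828]
tcp_rot: [2.057, 2.374, 0.002]
wrist_force: [8.1, 1.6, -20.0]
width: 0.119
grip_force: 39.2
```

The lid rose about 7 mm, then the pull climbed from 3 N to 20 N, so it is caught. I'll let it down, release and rise.

>>> {"fn": "drive_tool", "kwargs": {
  "rows": [
    [0,0,0,0,0,0.003,0.0],
    [0,0,0,0,0,0.003,0.0],
    [0,0,0,0,0,0.003,0.0],
    [0,0,0,0,0,0.002,0.0],
    [0,0,0,0,0,0,0.0],
    [0,0,0,0,0,0,0.3],
    [0,0,0,0,0,0,0.5],
    [0,0,0,0,0,0,0.5]
  ]
}}

```text
time: 6.58
tool_pos: [0.4384, 0.0928, 0.0738]
tcp_rot: [2.056, 2.374, 0.002]
wrist_force: [-1.7, 0.3, -0.3]
width: 0.494
grip_force: 0.0
```

>>> {"fn": "drive_tool", "kwargs": {
  "rows": [
    [0,0,0,0,0,0,0.5],
    [0,0,0,0,0,0,0.5],
    [0,0,0,0,0,-0.03,0.5],
    [0,0,0,0,0,-0.04,0.5],
    [0,0,0,0,0,-0.04,0.5],
    [0,0,0,0,0,-0.03,0.5],
    [0,0,0,0,0,0,0.0],
    [0,0,0,0,0,0,0.0]
  ]
}}

```text
time: 7.25
tool_pos: [0.4397, 0.0929, 0.216]
tcp_rot: [2.054, 2.372, 0.007]
wrist_force: [0.2, 0.5, -0.4]
width: 0.227
grip_force: 0.0
```

>>> {"fn": "drive_tool", "kwargs": {
  "rows": [
    [0,0,0,0.034,0,0,0.0],
    [0,0,0,0.034,0,0,0.0],
    [0,0,0,0,0,0,0.0],
    [0,0,0,0,0,0,0.0],
    [0,0,0,0,0,0,0.0]
  ]
}}

```text
time: 7.67
tool_pos: [0.427, 0.1594, 0.2116]
tcp_rot: [-2.055, -2.375, 0.005]
wrist_force: [0.6, 0.3, -0.7]
width: 0.001
grip_force: 0.0
```

Run:
```python
from h import *
s=status.read_state(); print(s["time"],s["tool_pos"],s["tcp_rot"],s["width"],s["wrist_force"])
p,W=cam("wrist"); save(p,"pics/w2.png")
c=p["color"].astype(int)
red=((c[...,0]>130)&(c[...,1]<70)&(c[...,2]<80)).astype(np.uint8)
k,l,st,ce=cv2.connectedComponentsWithStats(red)
T=R.from_rotvec(s["tcp_rot"]).as_matrix()
for i in range(1,k):
    if st[i,4]>20:
        P=at_z(p,W,*ce[i],.108); print(st[i],ce[i],P,"tool offset",T.T@(P-s["tool_pos"]))
```

```text
7.6667 [0.42698072 0.15944709 0.21155555] [-2.05476423 -2.37489594  0.00484075] 0.0006424913236056794 [ 0.55187899  0.31649328 -0.70292711]
[341 128  22  22 371] [350.92991914 138.56873315] [0.43772776 0.22372275 0.108     ] tool offset [0.06217906 0.02019847 0.10342339]
```

View pics/w2.png

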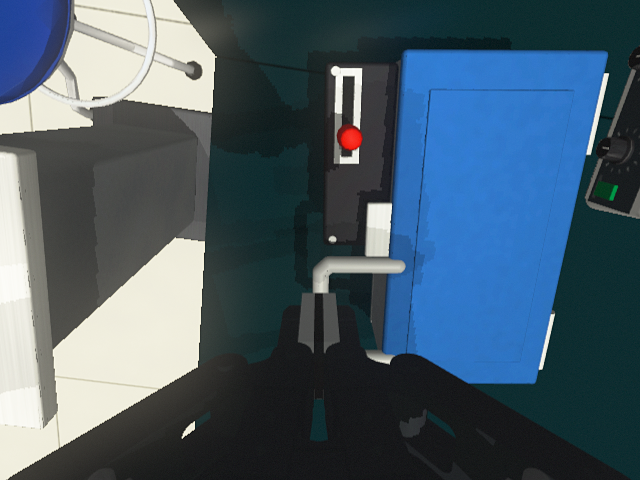

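The knob sits at (351, 139), near the inner end of its slot. The slot's free channel runs up to v≈75. I'll go down beside it with the fingers shut and push along +tool x.

>>> {"fn": "drive_tool", "kwargs": {
  "rows": [
    [0,0,0,0.035,0.02,0,0.0],
    [0,0,0,0,0,0.0,0.0],
    [0,0,0,0,0,0.03,0.0],
    [0,0,0,0,0,0.03,0.0],
    [0,0,0,0,0,0.03,0.0],
    [0,0,0,0,0,0.022,0.0],
    [0,0,0,0,0,0.014,0.0],
    [0,0,0,0,0,0,0.0]
  ]
}}

```text
time: 8.38
tool_pos: [0.4396, 0.195, 0.0831]
tcp_rot: [-2.056, -2.37, 0.012]
wrist_force: [-0.0, 0.0, -0.1]
width: 0.005
grip_force: 0.0
```

>>> {"fn": "drive_tool", "kwargs": {
  "rows": [
    [0,0,0,0,0,0,0.0],
    [0,0,0,0.004,0,0,0.0],
    [0,0,0,0.004,0,0,0.0],
    [0,0,0,0.004,0,0,0.0],
    [0,0,0,0.004,0,0,0.0],
    [0,0,0,0,0,0,0.0]
  ]
}}

```text
time: 8.88
tool_pos: [0.4416, 0.2144, 0.0885]
tcp_rot: [2.055, 2.374, 0.004]
wrist_force: [0.5, -0.1, 1.0]
width: 0.0
grip_force: 0.1
```

>>> {"fn": "drive_tool", "kwargs": {
  "rows": [
    [0,0,0,0.004,0,0.002,0.0],
    [0,0,0,0.004,0,0.001,0.0],
    [0,0,0,0.004,0,0,0.0],
    [0,0,0,0.004,0,0,0.0]
  ]
}}

```text
time: 9.22
tool_pos: [0.4382, 0.2295, 0.0842]
tcp_rot: [2.057, 2.375, -0.0]
wrist_force: [1.7, -1.3, 1.2]
width: -0.0
grip_force: 1.1
```

>>> {"fn": "drive_tool", "kwargs": {
  "rows": [
    [0,0,0,0.003,0,0,0.0],
    [0,0,0,0.002,0,0,0.0],
    [0,0,0,0.001,0,0,0.0],
    [0,0,0,0,0,0,0.0]
  ]
}}

```text
time: 9.55
tool_pos: [0.4373, 0.2354, 0.0842]
tcp_rot: [-2.056, -2.375, -0.0]
wrist_force: [1.6, -1.2, -0.2]
width: -0.005
grip_force: 0.2
```

>>> {"fn": "drive_tool", "kwargs": {
  "rows": [
    [0,0,0,0.002,0,0,0.0],
    [0,0,0,0.002,0,0,0.0],
    [0,0,0,0,0,0,0.0]
  ]
}}

```text
time: 9.8
tool_pos: [0.4371, 0.2365, 0.0842]
tcp_rot: [2.052, 2.374, -0.006]
wrist_force: [3.0, -11.4, 2.3]
width: 0.001
grip_force: 5.9
```

The end stop was felt at 11 N, with the knob at about own y 103. I'll back off, rise, return over the bar and grip it.

>>> {"fn": "drive_tool", "kwargs": {
  "rows": [
    [0,0,0,-0.006,0,0,0.0],
    [0,0,0,0,0,-0.03,0.0],
    [0,0,0,0,0,-0.04,0.0],
    [0,0,0,-0.035,-0.005,0,0.5],
    [0,0,0,-0.035,-0.005,0,0.5],
    [0,0,0,-0.035,-0.005,0,0.5],
    [0,0,0,-0.031,-0.005,0,0.5],
    [0,0,0,0,0,0,0.5]
  ]
}}

```text
time: 10.47
tool_pos: [0.4365, 0.0918, 0.154]
tcp_rot: [2.061, 2.37, -0.002]
wrist_force: [-0.6, 0.5, -1.2]
width: 0.496
grip_force: 0.0
```

>>> {"fn": "drive_tool", "kwargs": {
  "rows": [
    [0,0,0,0,0,0,0.5],
    [0,0,0,0,0,0,0.5],
    [0,0,0,0,0,0,0.5]
  ]
}}

```text
time: 10.72
tool_pos: [0.4373, 0.0965, 0.1542]
tcp_rot: [-2.056, -2.375, -0.001]
wrist_force: [-0.8, -0.4, 0.5]
width: 0.5
grip_force: 0.0
```

Run:
```python
from h import *
s=status.read_state(); print(s["time"],s["tool_pos"],s["tcp_rot"],s["width"],s["wrist_force"])
T=R.from_rotvec(s["tcp_rot"]).as_matrix(); print(T.T@(np.array([.438,.0926,.0735])-s["tool_pos"]))
p,W=cam("wrist"); save(p,"pics/w3.png")
```

```text
10.7167 [0.43726135 0.0965258  0.15422524] [-2.05579098e+00 -2.37470039e+00 -7.29427018e-04] 0.49968404998499505 [-0.77162086 -0.36839859  0.52138229]
[-0.00405574  0.00017514  0.08072201]
```

View pics/w3.png

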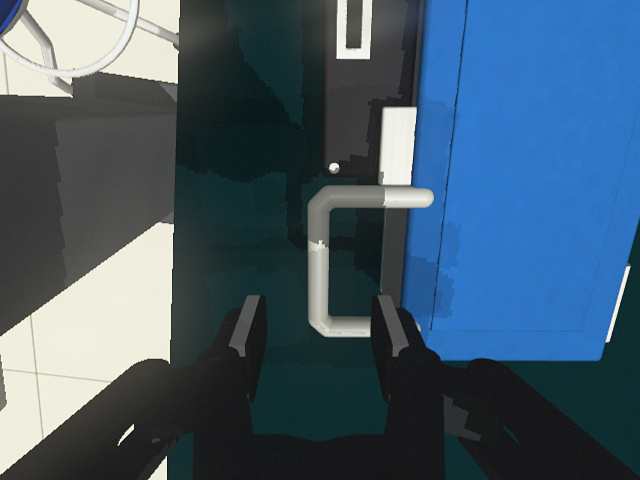

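The slot's inner end is now empty, so the knob has moved out along it. The bar is centred at u≈318 between the fingers. I'll descend and grip.

>>> {"fn": "drive_tool", "kwargs": {
  "rows": [
    [0,0,0,-0.004,0,0.02,0.5],
    [0,0,0,0,0,0.03,0.5],
    [0,0,0,0,0,0.02,0.5],
    [0,0,0,0,0,0.011,0.5],
    [0,0,0,0,0,0,0.5],
    [0,0,0,0,0,0,0.3],
    [0,0,0,0,0,0,0.0],
    [0,0,0,0,0,0,0.0]
  ]
}}

```text
time: 11.43
tool_pos: [0.4377, 0.0919, 0.0747]
tcp_rot: [-2.056, -2.374, 0.001]
wrist_force: [-4.8, 0.4, 3.4]
width: 0.123
grip_force: 38.9
```

>>> {"fn": "drive_tool", "kwargs": {
  "rows": [
    [0,0,0,0,0,0,0.0],
    [0,0,0,0,0,0,0.0],
    [0,0,0,0,0,0,0.0],
    [0,0,0,0,0,-0.003,0.0],
    [0,0,0,0,0,-0.004,0.0],
    [0,0,0,0,0,-0.004,0.0],
    [0,0,0,0,0,-0.004,0.0],
    [0,0,0,0,0,0,0.0]
  ]
}}

```text
time: 12.1
tool_pos: [0.4387, 0.0921, 0.0895]
tcp_rot: [2.057, 2.374, 0.003]
wrist_force: [-0.0, 3.7, -2.7]
width: 0.12
grip_force: 39.1
```

It rose 15 mm at under 3 N, so it is free. Now the arc at 172 mm radius, up to about 60°.

>>> {"fn": "drive_tool", "kwargs": {
  "rows": [
    [0,0,0,0,0.0015,-0.0102,0.0],
    [0,0,0,0,0.0022,-0.0101,0.0],
    [0,0,0,0,0.0028,-0.01,0.0],
    [0,0,0,0,0.0034,-0.0097,0.0],
    [0,0,0,0,0.004,-0.0095,0.0],
    [0,0,0,0,0.0044,-0.0093,0.0],
    [0,0,0,0,0.005,-0.009,0.0],
    [0,0,0,0,0.0056,-0.0087,0.0]
  ]
}}

```text
time: 12.77
tool_pos: [0.4648, 0.0957, 0.1651]
tcp_rot: [-2.055, -2.372, 0.005]
wrist_force: [-5.2, 3.3, -1.6]
width: 0.124
grip_force: 38.9
```

>>> {"fn": "drive_tool", "kwargs": {
  "rows": [
    [0,0,0,0,0.0061,-0.0083,0.0],
    [0,0,0,0,0.0066,-0.0079,0.0],
    [0,0,0,0,0.007,-0.0075,0.0],
    [0,0,0,0,0.0075,-0.0071,0.0],
    [0,0,0,0,0.0079,-0.0067,0.0],
    [0,0,0,0,0.0083,-0.0062,0.0],
    [0,0,0,0,0.0087,-0.0056,0.0],
    [0,0,0,0,0.009,-0.0051,0.0]
  ]
}}

```text
time: 13.43
tool_pos: [0.5254, 0.1041, 0.2232]
tcp_rot: [-2.055, -2.373, 0.005]
wrist_force: [-13.0, 1.3, 18.3]
width: 0.121
grip_force: 41.2
```

>>> {"fn": "drive_tool", "kwargs": {
  "rows": [
    [0,0,0,0,0,0,0.0],
    [0,0,0,0,0,0,0.0],
    [0,0,0,0,0,0,0.0],
    [0,0,0,0,0,0,0.0],
    [0,0,0,0,0,0,0.0],
    [0,0,0,0,0,0,0.0]
  ]
}}

```text
time: 13.93
tool_pos: [0.5263, 0.1042, 0.2238]
tcp_rot: [-2.057, -2.375, 0.002]
wrist_force: [-11.9, 1.0, 16.3]
width: 0.124
grip_force: 41.2
```

Run:
```python
from h import *
s=status.read_state(); print(s["time"],s["tool_pos"],s["tcp_rot"],s["width"],s["wrist_force"],s["grip_force"],abs(s["joint_vel"]).max())
p,W=cam("scene")
im=p["color"][200:350,200:400,::-1]; p,W=cam("side"); b=p["color"][200:350,220:420,::-1]
cv2.imwrite("pics/end.png",cv2.resize(np.hstack([im,b]),(800,300),interpolation=cv2.INTER_CUBIC))
```

```text
13.9333 [0.52631238 0.10420313 0.22375197] [-2.05650419e+00 -2.37465195e+00  1.52135665e-03] 0.12374966606654073 [-11.92862173   1.00276694  16.28695151] 41.20171129703522 0.00260702778223608
```

View pics/end.png

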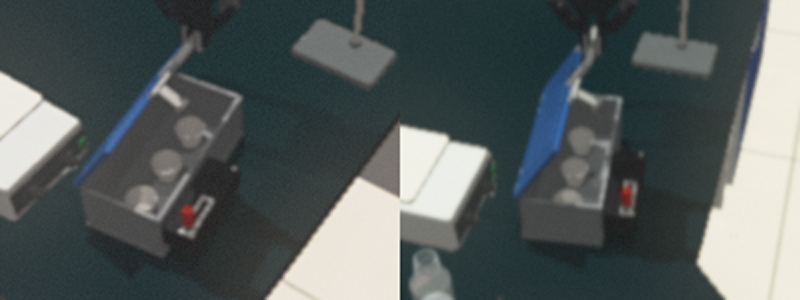

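Both pictures show the lid standing open at about 60°, with the bar in the gripper and everything still. The bar height puts the lid at 1.05–1.1 rad. Handing in.

Run:
```python
from workcell import workorder
print(workorder.finish_job())
```

```text
the job is handed in; nothing more can be done
None
```

The tug showed the lid was caught, so I lowered it, slid the red knob to its outer stop, and raised the lid to about 60°; I handed the job in with the gripper still holding the bar (no verdict came back), and I never went near the bottles or beaker.

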